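Pin the lemon press plate down with its R-clip

ROBOT

A 6-joint arm with a two-finger parallel gripper is mounted at the origin on the work surface. World frame = base frame: x ahead of the robot, y to its left, z up, the work surface at z = 0. Lengths are in m, angles in degrees, forces in N, time in s.
With the tool pointing down it reaches from about 0.35 to 0.875 m from the base axis. Payload 4.2 kg.
Tool frame: the origin (TCP) lies at the very end of the fingers, on their centre line; the grasp point (between the pads) lies 19 mm behind it (r.grip_point_offset is the distance from the TCP to the grasp point, in m); z points along the fingers, y is the line along which they close (so a half turn about z gives the same grasp; the last joint's range is limited). The gripper opens to 87 mm and grips with 3 to 60 N. Pads are 19 mm wide; open, the fingers measure 117 mm over their backs; the gripper's body (75 mm by 190 mm) begins 51 mm behind the grasp point.
Start: joints at [78.3, 22.042, 0.453, 0, -68.411, -14.817], TCP at [0.279, 0.559, 0.223] pointing down, gripper open.
Joint ranges: [-179.83, 179.83], [-69.29, 118.12], [-61.27, 80.66], [-181.25, 117.63], [-171.15, -9.14], [-177.46, 177.46]. Speed limits (degrees/s): [159.86, 159.86, 180, 180, 180, 180].

INTERFACE

Orientations are given as a 3x3 rotation matrix whose columns are the frame's x, y, z axes.
In Python, from station import r, cams gives the robot as it stands. The module is installed in compiled form; this text tells all that it offers.
- The arm moves only by the shell command python3 -m handwheel 'ROWS'. ROWS is JSON, a list that holds one entry, the list of rows, each a list of 7 numbers: the turn, a rotation vector about the tool's x, y, z in units of 6 degrees (1.0 is 6 degrees), then the shift along the tool's x, y, z in m, then the finger opening in m, from 0 to 0.087. In form: [[[ax, ay, az, x, y, z, jaw], ...]]. A call has 1 to 12 rows; each row shifts and turns the commanded pose from where the row before left it, along the tool's axes as they then stand; what a row does not reach is not made up. A row lasts 1/10 s, in which the tool goes at most 50 mm and 8.59 degrees, less where a joint would pass 70% of its speed; a pose out of reach is approached as far as the arm can. A call with a gripper value outside its range is refused whole. The fingers move at their own pace and stop on an object; the grip force is fixed at half the most. Time passes only in rows, so rows that do not move let the fingers close. It gives the time, the measured TCP pose, the force, the opening and the grip force at its end, in the units of the state.
- r.sense(): the state, without advancing time (a new reading comes with each control period).
- cams.capture(name): name is "side" or "top" or "wrist"; returns the picture (384x512x3 uint8, red, green, blue); there is no depth.
- cams.get_calibration(name): a dict with "camera_matrix" (3x3 intrinsics, pixels), "k1" (the pictures are not rectified: a ray, as slopes to the right and down, at radius r is drawn at 1 + k1 r^2 times it, then the intrinsics apply), "rvec" (rotation vector, rad) and "tvec" (3), from world to camera coordinates, as OpenCV has them; the wrist camera has in their place "T_tool_cam" (4x4, takes a point from camera to tool coordinates, whose origin is the TCP and whose axes are the flange's). Camera axes: x right, y down, z forward; pixel columns grow to the right and rows downward; lengths in m; the calibration is good to about 2 mm. A picture is of the moment at which its call begins: read the wrist's pose just before it. get_calibration takes no time and is no camera call.
- r.finish_job(): hands the job in; it is judged then, once.
The state is a dict: "time_s": time; "joints": joint angles; "joint_velocities": joint speeds; "effort": joint torques, N m; "tcp_pos": TCP position; "ee_rot": TCP orientation; "wrist_force": force on the tool from outside, world axes, zero at the start; "moment": the same for the moment, N m; "gripper_width": opening from 0.0 (shut) to 1.0 (fully open); "gripper_force": force on a finger pad.
Only numpy, scipy, OpenCV 4.12 (cv2) and the standard library are available. Lean on these libraries where they do the work, as an engineer would, in place of code of your own. Each camera call takes 0.05 s, during which the arm holds its last target. There are 200 camera calls.

TASK

Push the raised pressing plate of the stainless lemon press gently down all the way, then take the R-clip by its black grip and push its straight leg through the cross-hole in the press's post, bent leg riding over the post's side, until the clip is fully home and has snapped in. Do not force anything (30 N on the press is too much), let go of the clip, and leave the other things on the counter where they are.

Things in the scene. Friction and masses are not known exactly. Their poses are not given: they have to be found in the camera images.
- press: Stainless lemon press, fixed to the counter: base 150 (x) x 130 (y) x 12 mm, round dish, upright round post through a round aluminium pressing plate. Origin: centre of the base's underside, z up; x is the direction in which the R-clip goes in, away from the robot (yaw within 0.4 rad). Pushing the press with more than 30 N, by hand or through the clip, is too rough and fails.
- press_post (a point): Nominal top of the post, 18 mm thick, 105 mm above the counter, mid-base; axes as the press. Post and plate stand on a slide in the base, clamped anywhere up to 12 mm to either side (+-y) of this point and up to 7 mm nearer or farther (+-x). These offsets are not measured: feel for the post (touch it lightly from both sides, above the boss) or look.
- press_hole (a point): Nominal centre of the post's cross-hole, 87 mm above the counter; axes as the press. The real hole has this height but lies up to 12 mm off in y and 7 mm in x, with the post. It is 7 mm square and runs straight through the post along the press's x; its mouth is 9 mm from the post's axis. The plate's boss hides it while the plate is up.
- press_plate (a joint): Height (m) of the pressing plate above fully down (0); 0.030 to 0.040 at the start. 100 mm across, 0.25 kg, about 7 N of friction, stays where left. Down, its flat top is 53 mm and the boss round the post (32 mm across) 61 mm above the counter; add the joint value when raised. Push it on the flat, 16 to 50 mm from the post's axis; at 0 it meets a hard stop.
- clip: The R-clip, 80 g, standing on its black grip on the counter, at one of two places. Origin: centre of the grip's underside; x along the legs to their tips, z up. Wire 5 mm thick, legs 17 mm above this point. Fully home, the grip's front face meets the post: the grip's centre is then 25 mm short of the post's axis and 6 mm to its +y side, at the hole's height.
- clip_grip (a point): Centre of the clip's moulded grip, a block 32 (x) x 32 (y) x 34 (z) mm, 17 mm above the counter at the start; axes as the clip. Front face at x = 16 mm; a wire eye stands out of the back to x = -32 mm. Here the straight leg lies at y = -6 mm and the sprung bent leg on the +y side: y = 6 mm at the grip, 1.5 mm at x = 34.5 mm (its waist), flaring to 11.5 mm at x = 60 mm.
- clip_tip (a point): Tip of the clip's straight leg, 74 mm ahead (x) of the grip's centre and 6 mm to its -y side; rounded, 3.2 mm thick over the last 4 mm, then 5 mm; axes as the clip.
- clip_leg (a joint): How far the bent leg is sprung open (rad): 0 closed, about 0.08 to 0.10 as its waist passes the widest part of the post, below 0.03 again once snapped in behind. Spring about 2 N m/rad. The push needed is about 3 to 8 N while the leg rides over, falls as it snaps in, and rises sharply when the grip meets the post.
- kettle: Bystander: glass kettle on a blue base, 165 mm across, 222 mm tall, black handle and lid. Origin at the centre of its underside. Leave it where it is.
- tub: Bystander: lidded white plastic tub, 122 mm across, 83 mm tall. Origin at the centre of its underside. Leave it where it is.
- squeezer: Bystander: stainless steel lemon squeezer: open dish 96 mm across with a reamer cone, 47 mm tall, tab at one side. Origin at the centre of its underside. Leave it where it is.
- scraper: Bystander: red silicone scraper lying flat, 200 mm long, 55 mm wide at the blade, 13 mm high. Origin at the centre of its underside. Leave it where it is.
- mug: Bystander: white mug, 80 mm across, 95 mm tall. Origin at the centre of its underside. Leave it where it is.
- jar: Bystander: amber glass jar with a steel cap, 72 mm across, 110 mm tall. Origin at the centre of its underside. Leave it where it is.
- spoon: Bystander: steel spoon lying flat, about 200 mm long. Origin at the centre of its underside. Leave it where it is.

How it is judged:
By the outcome, as a careful person would: the job done as asked, in the order asked, and still so for the second after the job is handed in, with the robot touching nothing.
It also fails if it takes over 72 s, if anything falls off the work surface, if the arm or the gripper's body presses on something with over 40 N, if the wrist force passes 120 N, or if a joint passes its speed limit or range.

## Working session

There is one attempt and no reset: what is moved stays moved. The work goes in short steps, Python scripts to look and compute and a shell command to move; the robot and the scene stay as the last step left them, time stands still between calls to the robot, and variables do not carry over. Pictures are saved under pics/ and viewed, at most 10 in all, crops included, and the job is handed in when it is done.

```bash
mkdir -p pics
cat > h.py <<'E'
import numpy as np, cv2
from station import r, cams
def cal(n, s=None):
    c=cams.get_calibration(n); K=np.array(c["camera_matrix"]); k1=c["k1"]
    if n=="wrist":
        s=s or r.sense(); T=np.eye(4); T[:3,:3]=np.array(s["ee_rot"]); T[:3,3]=s["tcp_pos"]
        M=np.linalg.inv(T@np.array(c["T_tool_cam"])); R,t=M[:3,:3],M[:3,3]
    else:
        R=cv2.Rodrigues(np.array(c["rvec"],float))[0]; t=np.array(c["tvec"],float).ravel()
    return K,k1,R,t
def ray(C,u,v):
    K,k1,R,t=C
    p=cv2.undistortPoints(np.array([[[u,v]]],float),K,np.array([k1,0,0,0,0.]))[0,0]
    return -R.T@t, R.T@np.array([p[0],p[1],1])
def onz(C,u,v,z):
    o,d=ray(C,u,v); return o+d*(z-o[2])/d[2]
def tri(rs):
    A=0;b=0
    for o,d in rs:
        d=d/np.linalg.norm(d);P=np.eye(3)-np.outer(d,d);A=A+P;b=b+P@o
    return np.linalg.solve(A,b)
def proj(C,X):
    K,k1,R,t=C
    return cv2.projectPoints(np.array(X,float).reshape(-1,1,3),cv2.Rodrigues(R)[0],t,K,np.array([k1,0,0,0,0.]))[0].reshape(-1,2)
def snap(n): 
    s=r.sense(); im=cams.capture(n); return cv2.cvtColor(np.array(im),cv2.COLOR_RGB2BGR),cal(n,s)
E
python3 - <<'E'
from h import *
np.set_printoptions(precision=3,suppress=True)
ims=[]
for n in("side","top","wrist"):
    im,C=snap(n); cv2.imwrite(f"pics/{n}0.png",im); print(n,-C[2].T@C[3]); 
s=r.sense();print(s)
print(cams.get_calibration("wrist"))
a=cv2.imread("pics/top0.png");b=cv2.imread("pics/side0.png")
cv2.imwrite("pics/t.png",cv2.resize(a,(800,600)));cv2.imwrite("pics/s.png",cv2.resize(b,(800,600)))
E
```

```text
side [ 0.519 -0.702  0.934]
top [0.35  0.024 1.557]
wrist [0.35  0.525 0.384]
{'time_s': 0.15, 'joints': array([ 78.3  ,  22.081,   0.399,  -0.019, -68.411, -14.816]), 'joint_velocities': array([-0.095, -0.159,  0.163,  0.011,  0.01 , -0.04 ]), 'effort': array([  0.002, -39.106,  18.759,   4.222,   0.012,  -0.   ]), 'tcp_pos': array([0.279, 0.559, 0.222]), 'ee_rot': array([[ 0.895, -0.447, -0.001],
       [-0.447, -0.895, -0.002],
       [ 0.   ,  0.002, -1.   ]]), 'wrist_force': array([-1.394, -0.336,  0.689]), 'moment': array([0.003, 0.034, 0.011]), 'gripper_force': 0.0, 'gripper_width': 0.9999980338357976}
{'camera_matrix': array([[315.636,   0.   , 261.253],
       [  0.   , 315.636, 188.35 ],
       [  0.   ,   0.   ,   1.   ]]), 'k1': -0.009659679586350093, 'T_tool_cam': array([[ 0.001, -0.958, -0.287,  0.078],
       [ 1.   ,  0.001,  0.001, -0.002],
       [-0.001, -0.287,  0.958, -0.162],
       [ 0.   ,  0.   ,  0.   ,  1.   ]])}
```

View pics/t.png

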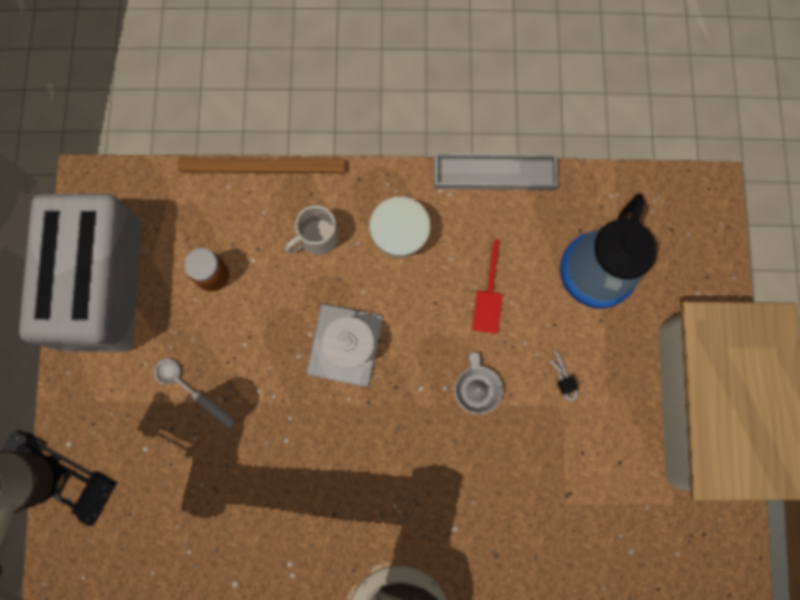

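View pics/s.png

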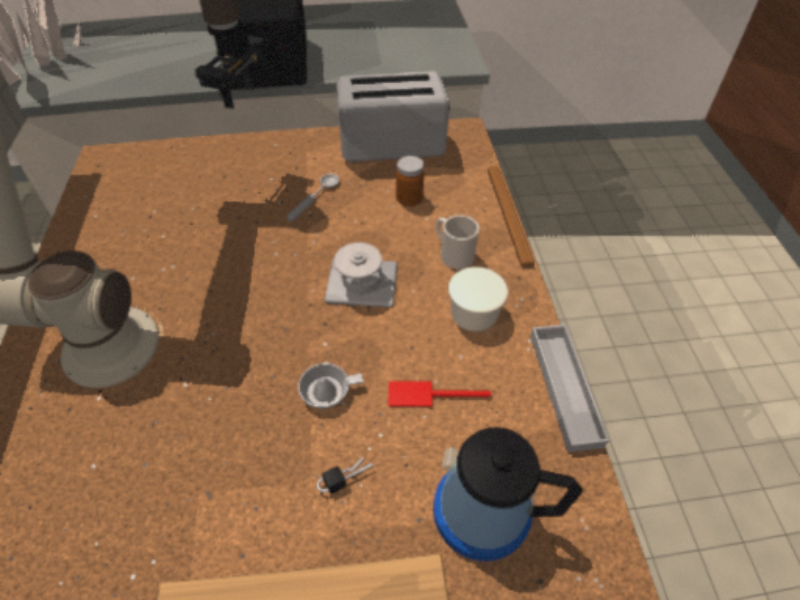

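Top view: the press is at about (347,343) and the black clip grip at (567,384) in the 800-px picture, with the legs pointing up and slightly left. The side view agrees. Next I turn these into positions.

Run:
```python
from h import *
np.set_printoptions(precision=4,suppress=True)
T=cal("top");S=cal("side");f=.64
q=[(322,305),(382,317),(370,385),(307,374)]
P=np.array([onz(T,u*f,v*f,.012) for u,v in q]);print(P, P.mean(0));
for i in range(4): print(np.linalg.norm(P[i]-P[(i+1)%4]), np.degrees(np.arctan2(*(P[(i+1)%4]-P[i])[[1,0]])))
# black grip
for n,C,(u0,v0),z in(("top",T,(363,246),.034),("side",S,(213,307),.017)):
    im=cv2.imread(f"pics/{n}0.png"); m=(im.max(2)<45).astype(np.uint8)
    k,l,st,ce=cv2.connectedComponentsWithStats(m)
    for i in range(1,k):
        if np.hypot(*(ce[i]-[u0,v0]))<15 and st[i,4]>20: print(n,st[i],ce[i],onz(C,*ce[i],z), ray(C,*ce[i])[1])
print("legs tip top",onz(T,553*f,357*f,.017),onz(T,562*f,353*f,.017),"eye",onz(T,573*f,397*f,.017))
print("post",tri([ray(T,347*f,341*f),ray(S,358*f,257*f)]))
```

```text
[[0.6158 0.161  0.012 ]
 [0.5919 0.037  0.012 ]
 [0.4523 0.06   0.012 ]
 [0.4735 0.1881 0.012 ]] [0.5334 0.1115 0.012 ]
0.1262643847464668 -100.95341434850229
0.14144006584796084 170.65954667004112
0.12989917212285146 80.62160834650761
0.14495495482491788 -10.797082102806868
top [358 241  11  11  80] [363.0375 246.0375] [ 0.4543 -0.3363  0.034 ] [ 0.0688 -0.237  -1.0023]
side [211 307  10   9  49] [215.4694 310.8571] [ 0.4601 -0.3505  0.017 ] [-0.0641  0.3792 -0.9896]
legs tip top [ 0.5112 -0.3127  0.017 ] [ 0.5195 -0.3315  0.017 ] eye [ 0.4301 -0.3513  0.017 ]
post [0.532  0.1036 0.0966]
```

```bash
python3 -m handwheel '[[[0,0,0,0.03,0.0265,-0.0022,0],[0,0,0,0.03,0.0265,-0.0022,0],[0,0,0,0.03,0.0265,-0.0022,0],[0,0,0,0.03,0.0265,-0.0022,0],[0,0,0,0.03,0.0265,-0.0022,0],[0,0,0,0.03,0.0265,-0.0022,0],[0,0,0,0.03,0.0265,-0.0022,0],[0,0,0,0.03,0.0265,-0.0022,0],[0,0,0,0.03,0.0265,-0.0022,0],[0,0,0,0.03,0.0265,-0.0022,0],[0,0,0,0.03,0.0265,-0.0022,0],[0,0,0,0.025,0.0245,-0.0022,0]]]' && python3 -m handwheel '[[[0,0,-1.33,0,0,0,0],[0,0,-1.33,0,0,0,0],[0,0,0,0,0,0,0],[0,0,0,0,0,0,0],[0,0,0,0,0,0,0]]]'
python3 - <<'E'
from h import *
im,C=snap("wrist"); cv2.imwrite("pics/w1.png",im); cv2.imwrite("pics/w1b.png",cv2.resize(im,(800,600)))
s=r.sense();print(s["tcp_pos"],s["ee_rot"],s["joints"],s["time_s"])
np.savez("w1.npz",p=s["tcp_pos"],R=s["ee_rot"])
E
```

```text
time_s: 1.35
tcp_pos: [0.4558, 0.1162, 0.2489]
ee_rot: [[0.895, -0.447, -0.0], [-0.447, -0.895, -0.0], [-0.0, 0.0, -1.0]]
wrist_force: [-0.3, 0.6, -0.1]
gripper_width: 0.03
gripper_force: 0.0
time_s: 1.85
tcp_pos: [0.4554, 0.1182, 0.2489]
ee_rot: [[0.983, -0.185, -0.0], [-0.185, -0.983, -0.0], [-0.0, 0.0, -1.0]]
wrist_force: [-0.1, 0.8, -0.2]
gripper_width: 0.005
gripper_force: 0.0
[0.45546046 0.11821667 0.24886626] [[ 9.82892039e-01 -1.84182509e-01 -2.08404205e-04]
 [-1.84182541e-01 -9.82892043e-01 -1.50516318e-04]
 [-1.77116362e-04  1.86325707e-04 -9.99999967e-01]] [ 3.44031090e+01  5.64045543e+00 -1.77478070e+01  4.01821701e-04
 -6.66264623e+01  4.49832558e+01] 1.9
```

View pics/w1b.png

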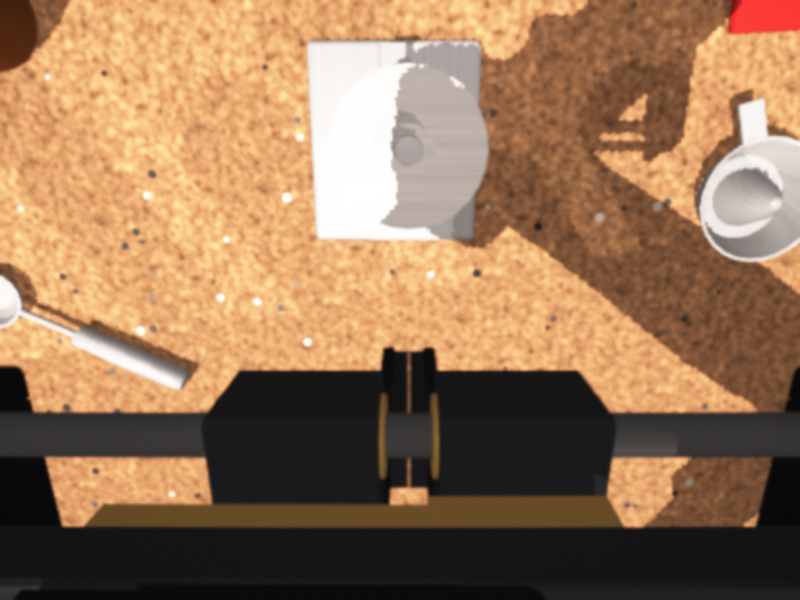

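```bash
cat >> h.py <<'E'
def load(f):
    d=np.load(f); return cal("wrist",dict(tcp_pos=d["p"],ee_rot=d["R"]))
E
python3 - <<'E'
from h import *
np.set_printoptions(precision=4,suppress=True)
C=load("w1.npz");f=.64
q=[(308,41),(480,41),(474,241),(318,241)]
P=np.array([onz(C,u*f,v*f,.012) for u,v in q]);print(P,P.mean(0))
for i in range(4): print(np.linalg.norm(P[i]-P[(i+1)%4]), np.degrees(np.arctan2(*(P[(i+1)%4]-P[i])[[1,0]])))
a=np.radians(-10.6);X=np.array([np.cos(a),np.sin(a),0]);Y=np.array([-X[1],X[0],0])
for uv in[(409,150)]:
    p=onz(C,uv[0]*f,uv[1]*f,.105); d=p-P.mean(0); print("post",p,d@X,d@Y)
# plate height: disc extreme left/right in pixels 328..489 
d=[onz(C,u*f,148*f,.088) for u in(328,489)];print("plate",d,np.linalg.norm(d[0]-d[1]),(d[0]+d[1])/2)
im=cv2.imread("pics/w1.png");c=im[15:165,190:320];cv2.imwrite("pics/w1c.png",cv2.resize(c,None,fx=4,fy=4,interpolation=cv2.INTER_CUBIC))
E
```

```text
[[0.6196 0.1637 0.012 ]
 [0.5964 0.0396 0.012 ]
 [0.4501 0.0657 0.012 ]
 [0.4735 0.1913 0.012 ]] [0.5349 0.1151 0.012 ]
0.1262910608356915 -100.57472806157955
0.14862615897642983 169.8851236486451
0.12778626256452086 79.41660766555071
0.14860235582404946 -10.691303718071236
post [0.5309 0.105  0.105 ] -0.002056279091606855 -0.010594821690990465
plate [array([0.5414, 0.1549, 0.088 ]), array([0.5228, 0.0553, 0.088 ])] 0.10130001394534677 [0.5321 0.1051 0.088 ]
```

View pics/w1c.png

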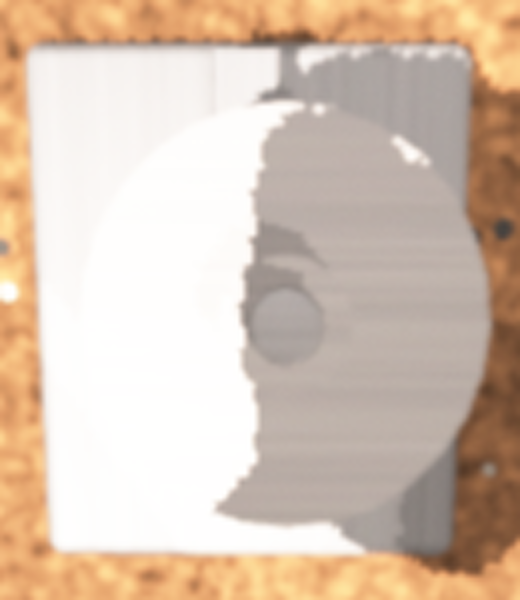

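Post top centre is at crop (286,326), which gives post ≈ (0.531, 0.105): 10.6 mm to -y and 2 mm nearer, within the stated slide. Press yaw is -10.6°, and the tool is already aligned with it. Now I push the plate on its near flat.

```bash
python3 -m handwheel '[[[0,0,0,0.0107,0,0.036,0],[0,0,0,0.0107,-0.001,0.036,0],[0,0,0,0.0107,0,0.036,0],[0,0,0,0.0106,0,0.036,0],[0,0,0,0,0,0,0],[0,0,0,0,0,0,0]]]' && python3 -m handwheel '[[[0,0,0,0,0,0.003,0],[0,0,0,0,0,0.003,0],[0,0,0,0,0,0.003,0],[0,0,0,0,0,0.003,0],[0,0,0,0,0,0.003,0],[0,0,0,0,0,0.003,0]]]' &&  python3 -m handwheel '[[[0,0,0,0,0,0.003,0],[0,0,0,0,0,0.003,0],[0,0,0,0,0,0.003,0]]]'
```

```text
time_s: 2.5
tcp_pos: [0.4979, 0.1113, 0.105]
ee_rot: [[0.983, -0.183, -0.001], [-0.183, -0.983, -0.001], [-0.001, 0.001, -1.0]]
wrist_force: [0.5, -0.5, 0.6]
gripper_width: 0.001
gripper_force: 0.0
time_s: 3.1
tcp_pos: [0.4978, 0.1112, 0.0874]
ee_rot: [[0.983, -0.183, 0.0], [-0.183, -0.983, 0.0], [0.0, -0.0, -1.0]]
wrist_force: [-1.7, 0.3, 4.0]
gripper_width: 0.004
gripper_force: 2.4
time_s: 3.4
tcp_pos: [0.4978, 0.1112, 0.0779]
ee_rot: [[0.983, -0.183, 0.0], [-0.183, -0.983, 0.0], [0.0, -0.0, -1.0]]
wrist_force: [-2.4, 0.1, 4.7]
gripper_width: 0.003
gripper_force: 2.4
```

Contact force is about 5 N, as expected from friction. I continue slowly towards z = 0.053.

```bash
python3 -m handwheel '[[[0,0,0,0,0,0.003,0],[0,0,0,0,0,0.003,0],[0,0,0,0,0,0.003,0],[0,0,0,0,0,0.003,0],[0,0,0,0,0,0.003,0],[0,0,0,0,0,0.003,0],[0,0,0,0,0,0.003,0]]]' && python3 -m handwheel '[[[0,0,0,0,0,0.001,0],[0,0,0,0,0,0.001,0]]]'&& python3 -m handwheel '[[[0,0,0,0,0,0.001,0],[0,0,0,0,0,0,0]]]'
```

```text
time_s: 4.1
tcp_pos: [0.4978, 0.1112, 0.0567]
ee_rot: [[0.983, -0.183, 0.0], [-0.183, -0.983, 0.0], [0.0, -0.0, -1.0]]
wrist_force: [-1.5, 1.2, 4.6]
gripper_width: 0.0
gripper_force: 2.3
time_s: 4.3
tcp_pos: [0.4978, 0.1112, 0.0548]
ee_rot: [[0.983, -0.183, 0.0], [-0.183, -0.983, 0.0], [0.0, -0.0, -1.0]]
wrist_force: [-2.3, 1.3, 4.4]
gripper_width: 0.005
gripper_force: 2.3
time_s: 4.5
tcp_pos: [0.4978, 0.1112, 0.0538]
ee_rot: [[0.983, -0.183, 0.0], [-0.183, -0.983, 0.0], [0.0, -0.0, -1.0]]
wrist_force: [-1.0, 0.6, 3.4]
gripper_width: 0.006
gripper_force: 1.4
```

```bash
python3 -m handwheel '[[[0,0,0,0,0,0.0008,0],[0,0,0,0,0,0,0]]]' && python3 -m handwheel '[[[0,0,0,0,0,0.0006,0],[0,0,0,0,0,0,0]]]'
```

```text
time_s: 4.7
tcp_pos: [0.4978, 0.1112, 0.0533]
ee_rot: [[0.983, -0.183, 0.0], [-0.183, -0.983, 0.0], [0.0, -0.0, -1.0]]
wrist_force: [-2.6, 1.3, 5.4]
gripper_width: 0.008
gripper_force: 2.7
time_s: 4.9
tcp_pos: [0.4978, 0.1112, 0.0533]
ee_rot: [[0.983, -0.183, 0.0], [-0.183, -0.983, -0.0], [0.0, -0.0, -1.0]]
wrist_force: [-3.2, 2.0, 9.4]
gripper_width: 0.006
gripper_force: 4.5
```

```bash
python3 -m handwheel '[[[0,0,0,0,0,0.0005,0],[0,0,0,0,0,0,0]]]' && python3 -m handwheel '[[[0,0,0,0,0,-0.05,0],[0,0,0,0,0,-0.05,0],[0,0,0,0,0,-0.05,0],[0,0,0,-0.0012,0.0466,0,0.07],[0,0,0,-0.0012,0.0466,0,0.07],[0,0,0,-0.0012,0.0466,0,0.07],[0,0,0,-0.0012,0.0466,0,0.07],[0,0,0,-0.0012,0.0466,0,0.07],[0,0,0,-0.0012,0.0466,0,0.07],[0,0,0,-0.0012,0.0466,0,0.07],[0,0,0,-0.0012,0.0466,0,0.07],[0,0,0,-0.0012,0.0466,0,0.07]]]' && python3 -m handwheel '[[[0,0,0,-0.0012,0.0466,0,0.07],[0,0,-1.15,0,0,0,0.07],[0,0,-1.15,0,0,0,0.07],[0,0,-1.15,0,0,0,0.07],[0,0,-1.15,0,0,0,0.07],[0,0,0,0,0,0,0.07],[0,0,0,0,0,0,0.07],[0,0,0,0,0,0,0.07]]]'
python3 - <<'E'
from h import *
im,C=snap("wrist"); cv2.imwrite("pics/w2.png",im); cv2.imwrite("pics/w2b.png",cv2.resize(im,(800,600)))
s=r.sense();np.savez("w2.npz",p=s["tcp_pos"],R=s["ee_rot"]);print(s["tcp_pos"],s["joints"])
im,C=snap("top"); cv2.imwrite("pics/t2.png",im)
E
```

```text
time_s: 5.1
tcp_pos: [0.4977, 0.1112, 0.0532]
ee_rot: [[0.983, -0.183, 0.0], [-0.183, -0.983, -0.0], [0.0, 0.0, -1.0]]
wrist_force: [-4.7, 1.5, 11.6]
gripper_width: 0.006
gripper_force: 6.0
time_s: 6.3
tcp_pos: [0.4091, -0.301, 0.2014]
ee_rot: [[0.983, -0.183, -0.001], [-0.183, -0.983, 0.0], [-0.001, -0.0, -1.0]]
wrist_force: [1.0, 0.8, -0.3]
gripper_width: 0.742
gripper_force: 0.0
time_s: 7.1
tcp_pos: [0.4004, -0.3447, 0.2018]
ee_rot: [[0.957, 0.291, -0.0], [0.291, -0.957, 0.0], [-0.0, -0.0, -1.0]]
wrist_force: [-0.1, -0.6, -0.6]
gripper_width: 0.8
gripper_force: 0.0
[ 0.40050298 -0.34471898  0.20185402] [-2.31162974e+01  1.36275706e+01 -1.48751424e+01  9.53296209e-04
 -6.15141113e+01  1.30082436e+02]
```

View pics/w2b.png

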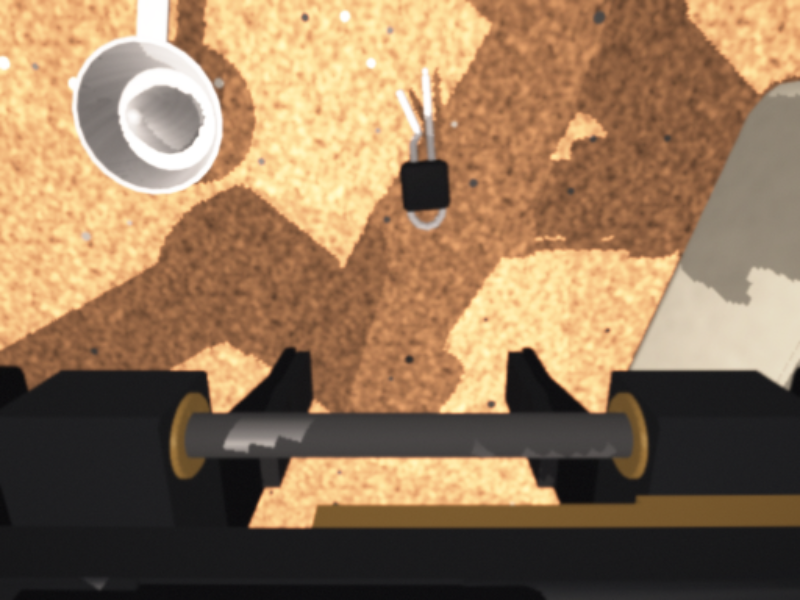

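The grip is at (425,185), the straight leg tip at (426,69), and the bent leg lies to the left (+y).

Run:
```python
from h import *
np.set_printoptions(precision=4,suppress=True)
C=load("w2.npz");f=.64
im=cv2.imread("pics/w2.png"); m=(im.max(2)<60).astype(np.uint8)
k,l,st,ce=cv2.connectedComponentsWithStats(m)
for i in range(1,k):
    if np.hypot(*(ce[i]-[272,118]))<12 and st[i,4]>100:
        c=cv2.findContours((l==i).astype(np.uint8),0,1)[0][0]; rr=cv2.minAreaRect(c); bx=cv2.boxPoints(rr)
        print(st[i],rr)
        W=np.array([onz(C,u,v,.034) for u,v in bx]);print(W,W.mean(0))
        for j in range(4):
            e=W[(j+1)%4]-W[j];print(np.linalg.norm(e),np.degrees(np.arctan2(e[1],e[0])))
a=onz(C,426.5*f,70*f,.017);b=onz(C,431.5*f,155*f,.017);e=onz(C,426.5*f,229*f,.017)
print(a,b,np.degrees(np.arctan2(*(a-b)[[1,0]])),"eye",e)
print(proj(C,[W.mean(0)])/f)
```

```text
[257 103  30  32 864] ((271.72412109375, 118.18966674804688), (30.560739517211914, 28.982873916625977), 85.2363510131836)
[[ 0.4647 -0.3181  0.034 ]
 [ 0.4755 -0.3453  0.034 ]
 [ 0.4473 -0.3574  0.034 ]
 [ 0.4361 -0.3294  0.034 ]] [ 0.4559 -0.3375  0.034 ]
0.02928623570106445 -68.37239830133892
0.030698636393765116 -156.8504035477966
0.030082414184803043 111.74705924025838
0.03075053163002408 21.66349532782121
[ 0.5249 -0.3176  0.017 ] [ 0.4752 -0.3369  0.017 ] 21.25759731246646 eye [ 0.4262 -0.3489  0.017 ]
[[424.5735 184.9879]]
```

```bash
python3 -m handwheel '[[[0,0,-0.8,0,0,0,0.065],[0,0,0,0.018,0.0047,0.035,0.065],[0,0,0,0.018,0.0048,0.035,0.065],[0,0,0,0.0177,0.0047,0.035,0.065],[0,0,0,0,0,0.03,0.065],[0,0,0,0,0,0.03,0.065],[0,0,0,0,0,0.015,0.065],[0,0,0,0,0,0.01,0.065],[0,0,0,0,0,0.0075,0.065],[0,0,0,0,0,0,0.065],[0,0,0,0,0,0,0.065]]]' && python3 -m handwheel '[[[0,0,0,0,0,0,0.02],[0,0,0,0,0,0,0.02],[0,0,0,0,0,0,0.02],[0,0,0,0,0,0,0.02],[0,0,0,0,0,0,0.02],[0,0,0,0,0,0,0.02]]]'
```

```text
time_s: 8.3
tcp_pos: [0.4563, -0.3383, 0.0053]
ee_rot: [[0.928, 0.372, 0.001], [0.372, -0.928, -0.001], [0.001, 0.001, -1.0]]
wrist_force: [-0.3, -0.4, 0.1]
gripper_width: 0.747
gripper_force: 0.0
time_s: 8.9
tcp_pos: [0.4558, -0.338, 0.0047]
ee_rot: [[0.928, 0.372, 0.0], [0.372, -0.928, -0.0], [0.0, 0.0, -1.0]]
wrist_force: [0.2, 0.8, 0.8]
gripper_width: 0.365
gripper_force: 30.0
```

```bash
python3 -m handwheel '[[[0,0,0,0,0,-0.03,0.02],[0,0,0,0,0,-0.05,0.02],[0,0,0,0,0,-0.05,0.02],[0,0,0,0,0,-0.05,0.02],[0,0,0,0,0,-0.02,0.02],[0,0,1.08,0,0,0,0.02],[0,0,1.08,0,0,0,0.02],[0,0,1.08,0,0,0,0.02],[0,0,1.08,0,0,0,0.02],[0,0,1.09,0,0,0,0.02],[0,0,0,0,0,0,0.02]]]' && python3 -m handwheel '[[[0,0,0,-0.0111,-0.0456,0,0.02],[0,0,0,-0.0111,-0.0456,0,0.02],[0,0,0,-0.0111,-0.0456,0,0.02],[0,0,0,-0.0111,-0.0456,0,0.02],[0,0,0,-0.0111,-0.0456,0,0.02],[0,0,0,-0.0111,-0.0456,0,0.02],[0,0,0,-0.0111,-0.0456,0,0.02],[0,0,0,-0.0111,-0.0456,0,0.02],[0,0,0,-0.0111,-0.0456,0,0.02],[0,0,0,-0.0111,-0.0456,0,0.02],[0,0,0,0,0,0,0.02],[0,0,0,0,0,0,0.02]]]' && python3 -m handwheel '[[[0,0,0,0,0,0.04,0.02],[0,0,0,0,0,0.04,0.02],[0,0,0,0,0,0.03,0.02],[0,0,0,0,0,0.02,0.02],[0,0,0,0,0,0,0.02],[0,0,0,0,0,0,0.02],[0,0,0,0,0,0,0.02]]]'
python3 - <<'E'
from h import *
np.set_printoptions(precision=4,suppress=True)
im,C=snap("wrist"); cv2.imwrite("pics/w3.png",im); cv2.imwrite("pics/w3b.png",cv2.resize(im,(800,600)))
s=r.sense();np.savez("w3.npz",p=s["tcp_pos"],R=s["ee_rot"]);print(s["tcp_pos"],s["ee_rot"],s["gripper_width"])
im,C=snap("side"); cv2.imwrite("pics/s3.png",im)
E
```

```text
time_s: 10.0
tcp_pos: [0.4554, -0.3377, 0.2041]
ee_rot: [[0.983, -0.184, -0.001], [-0.184, -0.983, 0.001], [-0.001, -0.0, -1.0]]
wrist_force: [-0.0, 0.1, -1.0]
gripper_width: 0.369
gripper_force: 30.0
time_s: 11.2
tcp_pos: [0.4301, 0.1315, 0.2043]
ee_rot: [[0.984, -0.18, -0.001], [-0.18, -0.984, -0.0], [-0.001, 0.001, -1.0]]
wrist_force: [0.3, -0.2, -1.3]
gripper_width: 0.364
gripper_force: 30.0
time_s: 11.9
tcp_pos: [0.4317, 0.1307, 0.0759]
ee_rot: [[0.983, -0.184, 0.002], [-0.185, -0.983, 0.001], [0.002, -0.002, -1.0]]
wrist_force: [-0.5, -0.5, -1.0]
gripper_width: 0.365
gripper_force: 30.0
[0.4316 0.1309 0.0759] [[ 0.9828 -0.1844  0.0026]
 [-0.1844 -0.9828  0.0018]
 [ 0.0022 -0.0022 -1.    ]] 0.36785479718528247
```

View pics/w3b.png

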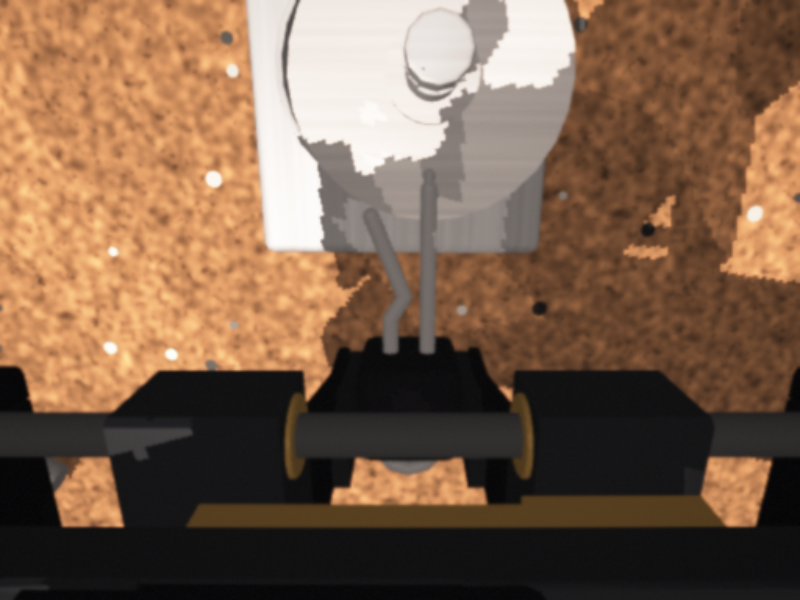

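The post top is at (440,47), the straight leg tip at (428,172), and the leg root at (427,350). I work out the offset between the leg and the post.

Run:
```python
from h import *
np.set_printoptions(precision=4,suppress=True)
C=load("w3.npz");f=.64;d=np.load("w3.npz");R=d["R"];p=d["p"]
loc=lambda X:R.T@(X-p)
for z in(.085,.0875,.09): print("tip",z,loc(onz(C,428.5*f,173*f,z)),"root",loc(onz(C,427.5*f,350*f,z)))
print("post",loc(onz(C,439.5*f,47*f,.105)),onz(C,439.5*f,47*f,.105))
print("edges",[loc(onz(C,u*f,47*f,.105))[1] for u in(405,474)])
S=cal("side"); print("side px", proj(S,[onz(C,428.5*f,173*f,.0875),onz(C,439.5*f,47*f,.105)]))
im=cv2.imread("pics/s3.png")[130:200,160:280]; cv2.imwrite("pics/s3c.png",cv2.resize(im,None,fx=6,fy=6,interpolation=cv2.INTER_CUBIC))
```

```text
tip 0.085 [ 0.071   0.0046 -0.0089] root [ 0.0131  0.005  -0.009 ]
tip 0.0875 [ 0.0711  0.0045 -0.0114] root [ 0.0142  0.0049 -0.0115]
tip 0.09 [ 0.0712  0.0044 -0.0139] root [ 0.0152  0.0048 -0.014 ]
post [ 0.1022  0.0061 -0.0288] [0.5309 0.106  0.105 ]
edges [np.float64(-0.0023854785886072683), np.float64(0.014620196417470052)]
side px [[219.3681 165.1052]
 [228.3381 162.2674]]
```

View pics/s3c.png

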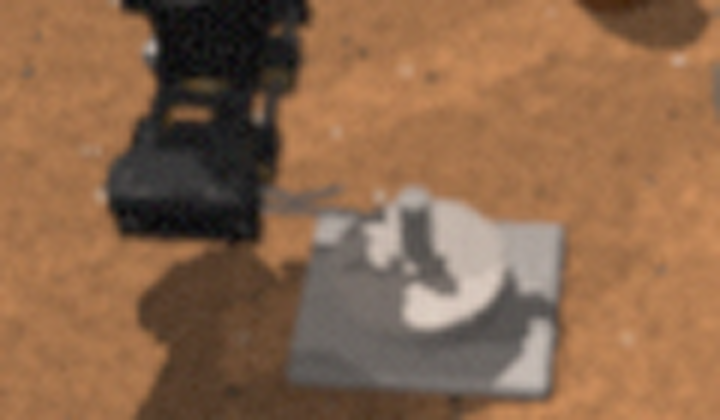

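The leg sits about 1.5 mm to the press's +y side of the hole, and 1.2 mm high. I correct both and advance to just before the mouth.

```bash
python3 -m handwheel '[[[0,0,0,0.006,0.0015,0.0012,0.02],[0,0,0,0.006,0,0,0.02],[0,0,0,0.005,0,0,0.02],[0,0,0,0,0,0,0.02],[0,0,0,0,0,0,0.02]]]' && python3 -m handwheel '[[[0,0,0,0.002,0,0,0.02],[0,0,0,0.002,0,0,0.02],[0,0,0,0.002,0,0,0.02],[0,0,0,0.002,0,0,0.02]]]'
python3 - <<'E'
from h import *
np.set_printoptions(precision=4,suppress=True)
im,C=snap("wrist"); cv2.imwrite("pics/w4.png",im); cv2.imwrite("pics/w4c.png",cv2.resize(im[0:240,180:370],None,fx=2.5,fy=2.5,interpolation=cv2.INTER_CUBIC))
s=r.sense();np.savez("w4.npz",p=s["tcp_pos"],R=s["ee_rot"]);print(s["tcp_pos"],s["ee_rot"],s["wrist_force"],s["moment"])
E
```

```text
time_s: 12.5
tcp_pos: [0.4471, 0.126, 0.0732]
ee_rot: [[0.983, -0.185, -0.0], [-0.185, -0.983, -0.0], [-0.0, 0.0, -1.0]]
wrist_force: [-0.3, -0.1, -1.3]
gripper_width: 0.365
gripper_force: 30.0
time_s: 12.9
tcp_pos: [0.4551, 0.1246, 0.0734]
ee_rot: [[0.983, -0.184, 0.0], [-0.184, -0.983, -0.0], [0.0, -0.0, -1.0]]
wrist_force: [0.5, -0.9, -0.2]
gripper_width: 0.364
gripper_force: 30.0
[0.4554 0.1247 0.0734] [[ 0.9829 -0.1842  0.0003]
 [-0.1842 -0.9829  0.0001]
 [ 0.0003 -0.0002 -1.    ]] [ 0.2217 -0.9208 -0.9858] [-0.0062 -0.0397  0.0156]
```

View pics/w4c.png

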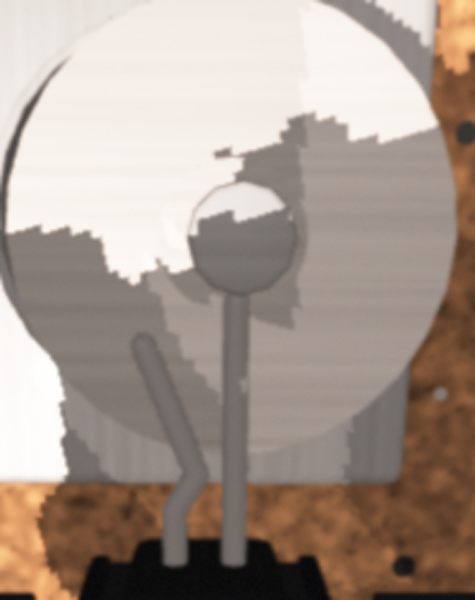

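Run:
```python
from h import *
np.set_printoptions(precision=4,suppress=True)
C=load("w4.npz");d=np.load("w4.npz");R=d["R"];p=d["p"]
loc=lambda X:R.T@(X-p)
g=lambda u,v,z:loc(onz(C,180+u/2.5,v/2.5,z))
print("post",g(244,238,.105),g(189,238,.105)[1],g(298,238,.105)[1])
print("leg",g(236,305,.0857),g(234.5,480,.0857),g(233,560,.0857))
print("legedges",g(223,305,.0857),g(248.5,305,.0857))
```

```text
post [ 0.0781  0.0049 -0.0316] -0.003828223998038979 0.013530689049579629
leg [ 0.066   0.0046 -0.0123] [ 0.0317  0.0047 -0.0123] [ 0.0145  0.0046 -0.0123]
legedges [ 0.066   0.0022 -0.0123] [ 0.066   0.0069 -0.0123]
```

Lateral alignment is within 0.3 mm. I raise 1.3 mm to hole height and start inserting, checking the force.

```bash
python3 -m handwheel '[[[0,0,0,0,0.0002,-0.0007,0.02],[0,0,0,0,0,-0.0006,0.02],[0,0,0,0,0,0,0.02]]]' && python3 -m handwheel '[[[0,0,0,0.0015,0,0,0.02],[0,0,0,0.0015,0,0,0.02],[0,0,0,0.0015,0,0,0.02],[0,0,0,0.0015,0,0,0.02]]]' && python3 -m handwheel '[[[0,0,0,0.0015,0,0,0.02],[0,0,0,0.0015,0,0,0.02],[0,0,0,0.0015,0,0,0.02]]]'
```

```text
time_s: 13.25
tcp_pos: [0.4549, 0.1244, 0.0748]
ee_rot: [[0.983, -0.184, 0.0], [-0.184, -0.983, 0.0], [0.0, -0.0, -1.0]]
wrist_force: [0.5, -0.1, -1.0]
gripper_width: 0.366
gripper_force: 30.0
time_s: 13.65
tcp_pos: [0.4609, 0.1233, 0.0746]
ee_rot: [[0.983, -0.184, 0.0], [-0.184, -0.983, -0.0], [0.0, 0.0, -1.0]]
wrist_force: [0.4, -0.0, -1.4]
gripper_width: 0.363
gripper_force: 30.0
time_s: 13.95
tcp_pos: [0.4653, 0.1224, 0.0746]
ee_rot: [[0.983, -0.184, -0.0], [-0.184, -0.983, -0.0], [-0.0, 0.0, -1.0]]
wrist_force: [0.5, 0.5, -0.5]
gripper_width: 0.364
gripper_force: 30.0
```

```bash
python3 -m handwheel '[[[0,0,0,0.0015,0,0,0.02],[0,0,0,0.002,0,0,0.02],[0,0,0,0.002,0,0,0.02],[0,0,0,0.002,0,0,0.02],[0,0,0,0.002,0,0,0.02]]]' && python3 -m handwheel '[[[0,0,0,0.002,0,0,0.02],[0,0,0,0.002,0,0,0.02],[0,0,0,0.002,0,0,0.02]]]' && python3 -m handwheel '[[[0,0,0,0.0015,0,0,0.02],[0,0,0,0.0015,0,0,0.02]]]'
```

```text
time_s: 14.45
tcp_pos: [0.4747, 0.1207, 0.0746]
ee_rot: [[0.983, -0.184, -0.0], [-0.184, -0.983, -0.0], [-0.0, 0.0, -1.0]]
wrist_force: [0.0, -1.2, -0.7]
gripper_width: 0.369
gripper_force: 30.0
time_s: 14.75
tcp_pos: [0.4806, 0.1196, 0.0746]
ee_rot: [[0.983, -0.184, -0.0], [-0.184, -0.983, -0.0], [-0.0, 0.0, -1.0]]
wrist_force: [-0.8, -0.6, -1.2]
gripper_width: 0.367
gripper_force: 30.0
time_s: 14.95
tcp_pos: [0.4835, 0.119, 0.0746]
ee_rot: [[0.983, -0.184, -0.0], [-0.184, -0.983, 0.0], [-0.0, 0.0, -1.0]]
wrist_force: [0.2, 0.3, 0.0]
gripper_width: 0.366
gripper_force: 30.0
```

```bash
python3 -m handwheel '[[[0,0,0,0.0015,0,0,0.02],[0,0,0,0.0015,0,0,0.02],[0,0,0,0.0015,0,0,0.02]]]' && python3 -m handwheel '[[[0,0,0,0.0015,0,0,0.02],[0,0,0,0.0015,0,0,0.02]]]' && python3 -m handwheel '[[[0,0,0,0.0015,0,0,0.02],[0,0,0,0.0015,0,0,0.02]]]'
```

```text
time_s: 15.25
tcp_pos: [0.4878, 0.1183, 0.0746]
ee_rot: [[0.983, -0.184, -0.0], [-0.184, -0.983, 0.0], [-0.0, -0.0, -1.0]]
wrist_force: [-0.9, 1.6, -0.5]
gripper_width: 0.364
gripper_force: 30.0
time_s: 15.45
tcp_pos: [0.4903, 0.1178, 0.0744]
ee_rot: [[0.983, -0.184, -0.001], [-0.184, -0.983, 0.0], [-0.001, 0.0, -1.0]]
wrist_force: [-2.2, 2.6, -1.0]
gripper_width: 0.365
gripper_force: 30.0
time_s: 15.65
tcp_pos: [0.4929, 0.1173, 0.0743]
ee_rot: [[0.983, -0.184, -0.002], [-0.184, -0.983, 0.0], [-0.002, 0.0, -1.0]]
wrist_force: [-4.9, 4.5, -0.4]
gripper_width: 0.367
gripper_force: 30.0
```

```bash
python3 -m handwheel '[[[0,0,0,0.0015,0,0,0.02],[0,0,0,0.0015,0,0,0.02]]]' && python3 -m handwheel '[[[0,0,0,0.0015,0,0,0.02],[0,0,0,0.0015,0,0,0.02]]]' && python3 -m handwheel '[[[0,0,0,0.0015,0,0,0.02],[0,0,0,0.0015,0,0,0.02]]]'
```

```text
time_s: 15.85
tcp_pos: [0.4967, 0.1174, 0.0746]
ee_rot: [[0.983, -0.184, 0.0], [-0.184, -0.983, 0.001], [0.0, -0.001, -1.0]]
wrist_force: [-2.6, 5.6, -1.7]
gripper_width: 0.363
gripper_force: 30.0
time_s: 16.05
tcp_pos: [0.5004, 0.1167, 0.075]
ee_rot: [[0.983, -0.184, 0.002], [-0.184, -0.983, 0.001], [0.001, -0.001, -1.0]]
wrist_force: [-2.6, 4.6, 0.8]
gripper_width: 0.366
gripper_force: 30.0
time_s: 16.25
tcp_pos: [0.5042, 0.1161, 0.0752]
ee_rot: [[0.983, -0.183, 0.003], [-0.183, -0.983, 0.001], [0.003, -0.002, -1.0]]
wrist_force: [1.6, 2.1, -0.8]
gripper_width: 0.368
gripper_force: 30.0
```

It is snapping in: the push has turned to a pull. I now creep forward until the grip meets the post.

```bash
python3 -m handwheel '[[[0,0,0,0.001,0,0,0.02],[0,0,0,0,0,0,0.02]]]' && python3 -m handwheel '[[[0,0,0,0.001,0,0,0.02],[0,0,0,0,0,0,0.02]]]' && python3 -m handwheel '[[[0,0,0,0.0007,0,0,0.02],[0,0,0,0,0,0,0.02]]]'
```

```text
time_s: 16.45
tcp_pos: [0.5049, 0.1156, 0.0751]
ee_rot: [[0.983, -0.184, 0.003], [-0.184, -0.983, 0.001], [0.002, -0.001, -1.0]]
wrist_force: [3.0, 2.0, -1.0]
gripper_width: 0.367
gripper_force: 30.0
time_s: 16.65
tcp_pos: [0.505, 0.1153, 0.0748]
ee_rot: [[0.983, -0.184, 0.001], [-0.184, -0.983, 0.0], [0.001, -0.001, -1.0]]
wrist_force: [2.2, 3.6, -0.6]
gripper_width: 0.365
gripper_force: 30.0
time_s: 16.85
tcp_pos: [0.5052, 0.115, 0.0746]
ee_rot: [[0.983, -0.184, 0.0], [-0.184, -0.983, 0.0], [0.0, -0.0, -1.0]]
wrist_force: [1.6, 3.3, -0.1]
gripper_width: 0.359
gripper_force: 30.0
```

```bash
python3 -m handwheel '[[[0,0,0,0.0007,0,0,0.02],[0,0,0,0,0,0,0.02]]]' && python3 -m handwheel '[[[0,0,0,0.0007,0,0,0.02],[0,0,0,0,0,0,0.02]]]' && python3 -m handwheel '[[[0,0,0,0.0007,0,0,0.02],[0,0,0,0,0,0,0.02]]]'
```

```text
time_s: 17.05
tcp_pos: [0.5058, 0.1148, 0.0745]
ee_rot: [[0.983, -0.184, -0.0], [-0.184, -0.983, -0.0], [-0.0, 0.0, -1.0]]
wrist_force: [1.3, 4.1, -1.2]
gripper_width: 0.366
gripper_force: 30.0
time_s: 17.25
tcp_pos: [0.5064, 0.1146, 0.0745]
ee_rot: [[0.983, -0.184, -0.001], [-0.184, -0.983, -0.0], [-0.001, 0.0, -1.0]]
wrist_force: [0.8, 2.9, -0.4]
gripper_width: 0.366
gripper_force: 30.0
time_s: 17.45
tcp_pos: [0.5071, 0.1144, 0.0745]
ee_rot: [[0.983, -0.184, -0.001], [-0.184, -0.983, -0.0], [-0.0, 0.0, -1.0]]
wrist_force: [0.7, 2.0, -0.4]
gripper_width: 0.364
gripper_force: 30.0
```

```bash
python3 -m handwheel '[[[0,0,0,0.001,0,0,0.02],[0,0,0,0,0,0,0.02]]]' && python3 -m handwheel '[[[0,0,0,0.0008,0,0,0.02],[0,0,0,0,0,0,0.02]]]' && python3 -m handwheel '[[[0,0,0,0.0008,0,0,0.02],[0,0,0,0,0,0,0.02]]]'
```

```text
time_s: 17.65
tcp_pos: [0.5081, 0.1141, 0.0745]
ee_rot: [[0.983, -0.184, -0.0], [-0.184, -0.983, -0.0], [-0.0, 0.001, -1.0]]
wrist_force: [0.2, 2.4, -1.6]
gripper_width: 0.364
gripper_force: 30.0
time_s: 17.85
tcp_pos: [0.5087, 0.114, 0.0745]
ee_rot: [[0.983, -0.185, -0.001], [-0.185, -0.983, -0.0], [-0.001, 0.001, -1.0]]
wrist_force: [-0.3, 2.8, -0.3]
gripper_width: 0.364
gripper_force: 30.0
time_s: 18.05
tcp_pos: [0.5089, 0.1139, 0.0745]
ee_rot: [[0.983, -0.185, -0.002], [-0.185, -0.983, -0.001], [-0.002, 0.001, -1.0]]
wrist_force: [-2.8, 2.6, 1.0]
gripper_width: 0.362
gripper_force: 30.0
```

Contact begins at 22.4 mm, which matches the grip being held 2–3 mm back. A little more to confirm.

```bash
python3 -m handwheel '[[[0,0,0,0.0008,0,0,0.02],[0,0,0,0,0,0,0.02]]]' && python3 -m handwheel '[[[0,0,0,0.0007,0,0,0.02],[0,0,0,0,0,0,0.02]]]'
python3 - <<'E'
from h import *
im,C=snap("wrist"); cv2.imwrite("pics/w5.png",im); cv2.imwrite("pics/w5b.png",cv2.resize(im[60:320,120:420],None,fx=2.3,fy=2.3,interpolation=cv2.INTER_CUBIC))
E
```

```text
time_s: 18.25
tcp_pos: [0.5091, 0.1138, 0.0745]
ee_rot: [[0.983, -0.185, -0.003], [-0.185, -0.983, -0.001], [-0.003, 0.001, -1.0]]
wrist_force: [-6.6, 4.7, 3.0]
gripper_width: 0.366
gripper_force: 30.0
time_s: 18.45
tcp_pos: [0.5092, 0.1137, 0.0745]
ee_rot: [[0.983, -0.185, -0.004], [-0.185, -0.983, -0.001], [-0.004, 0.002, -1.0]]
wrist_force: [-7.1, 4.3, 3.3]
gripper_width: 0.36
gripper_force: 30.0
```

View pics/w5b.png

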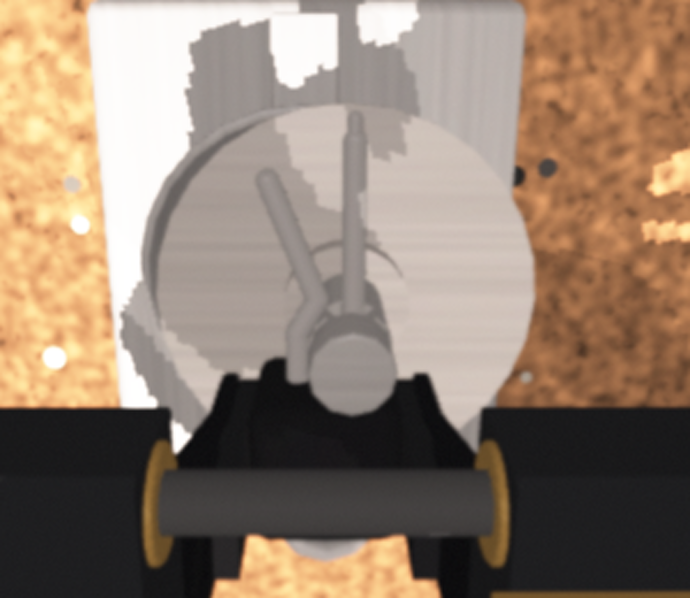

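The straight leg is through the post, with its tip at (355,120). The waist of the bent leg is behind the post at (320,300), and the grip is against the post. I ease off the push, release and lift.

```bash
python3 -m handwheel '[[[0,0,0,-0.0008,0,0,0.02],[0,0,0,0,0,0,0.02],[0,0,0,0,0,0,0.034],[0,0,0,0,0,0,0.04],[0,0,0,0,0,0,0.05],[0,0,0,0,0,0,0.062],[0,0,0,0,0,0,0.062],[0,0,0,0,0,0,0.062],[0,0,0,0,0,0,0.062]]]' && python3 -m handwheel '[[[0,0,0,0,0,-0.01,0.062],[0,0,0,0,0,-0.02,0.062],[0,0,0,0,0,-0.03,0.062],[0,0,0,0,0,-0.04,0.062],[0,0,0,-0.025,0,-0.03,0.062],[0,0,0,-0.03,0,0,0.062],[0,0,0,-0.02,0,0,0.062],[0,0,0,0,0,0,0.062],[0,0,0,0,0,0,0.062]]]'
python3 - <<'E'
from h import *
im,C=snap("wrist"); cv2.imwrite("pics/w6.png",im)
s=r.sense();np.savez("w6.npz",p=s["tcp_pos"],R=s["ee_rot"]);print(s["tcp_pos"],s["wrist_force"])
u,v=proj(C,[[.525,.107,.08]])[0].astype(int);a,b=max(v-70,0),max(u-90,0)
cv2.imwrite("pics/w6b.png",cv2.resize(im[a:a+140,b:b+180],None,fx=4,fy=4,interpolation=cv2.INTER_CUBIC))
E
```

```text
time_s: 19.4
tcp_pos: [0.5105, 0.1139, 0.0747]
ee_rot: [[0.983, -0.184, 0.0], [-0.184, -0.983, -0.0], [0.0, 0.0, -1.0]]
wrist_force: [0.4, 0.4, 0.1]
gripper_width: 0.703
gripper_force: 0.0
time_s: 20.3
tcp_pos: [0.4371, 0.128, 0.2056]
ee_rot: [[0.983, -0.183, 0.002], [-0.183, -0.983, 0.001], [0.002, -0.001, -1.0]]
wrist_force: [0.6, 1.2, 0.0]
gripper_width: 0.711
gripper_force: 0.0
[0.43744233 0.128      0.20525566] [ 0.74759935 -0.04946073 -0.36022091]
```

View pics/w6b.png

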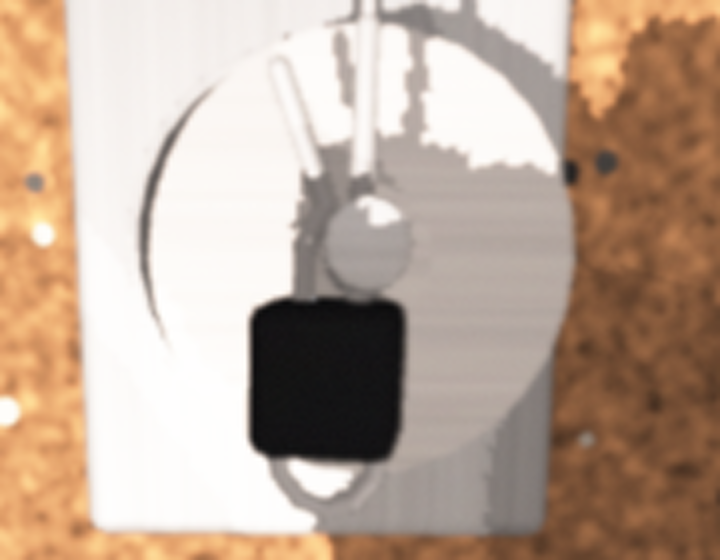

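Run:
```python
from h import *
np.set_printoptions(precision=4,suppress=True)
C=load("w6.npz");R=np.load("w6.npz")["R"];p=np.load("w6.npz")["p"]
im=cv2.imread("pics/w6.png");u,v=proj(C,[[.525,.107,.08]])[0].astype(int);a,b=max(v-70,0),max(u-90,0)
g=lambda x,y,z:R.T@(onz(C,b+x/4,a+y/4,z)-p)
po=g(369.5,243,.105)
print("post->grip front",g(335,297,.102)-po,"back",g(335,461,.102)-po,"sides",g(249,380,.104)-po,g(405,380,.104)-po)
print("post edges",g(369,289,.105)-po,g(327,243,.105)-po,"tip",g(369,0,.087)-po)
# plate rim (left/right) at z .053
l,rr=g(150,240,.053),g(575,240,.053);print("plate dia",rr[1]-l[1])
```

```text
post->grip front [-0.01   -0.0067  0.003 ] back [-0.0424 -0.0067  0.003 ] sides [-0.026  -0.0241  0.001 ] [-0.026   0.0074  0.001 ]
post edges [-0.0086 -0.     -0.    ] [-0.     -0.0083  0.    ] tip [0.0468 0.     0.0181]
plate dia 0.09961386576888398
```

The grip centre measures 26 mm short of the axis and 8 mm to +y, against a nominal 25 and 6, so it agrees within the 2 mm calibration. The sharp rise in push force also says it is home. The plate measures 99.6 mm across at its down height, so it is down. I hand in the job.

```bash
python3 -c "
from station import r
print(r.finish_job())"
```

```text
the job is handed in; nothing more can be done
None
```

The job is handed in: the plate is pushed down to its stop, the R-clip is snapped fully home through the post and released, and contact forces stayed under about 12 N; I didn't touch the other things on the counter.

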